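# Lock a sign-holder post into the counter rail

### The arm

A 6-joint arm with a two-finger parallel gripper is mounted at the origin on the work surface. World frame = base frame: x ahead of the robot, y to its left, z up, the work surface at z = 0. Lengths are in m, angles in rad, forces in N, time in s.
With the tool pointing down it reaches from about 0.375 to 0.975 m from the base axis. Payload 3.8 kg.
Tool frame: the origin (TCP) lies midway between the tips of the shut fingers; the grasp point (between the pads) lies 19 mm behind it; x points along the fingers, y is the direction in which the jaws open and shut, and the axes are right-handed (so a half turn about x gives the same grasp; the last joint's range is limited). The gripper opens to 88 mm and grips with 3 to 60 N. Pads are 18 mm wide; open, the fingers measure 123 mm over their backs; the gripper's body (75 mm by 187 mm) begins 45 mm behind the grasp point.
Start: joints at [-1.309, 0.264, 1.604, -0, 1.274, -0.037], TCP at [0.199, -0.645, 0.239] pointing down, gripper open.
Joint ranges: [-2.63, 2.63], [-0.94, 2.18], [0.31, 2.57], [-1.31, 4.45], [0, 2.66], [-2.55, 2.55]. Speed limits (rad/s): [2.57, 2.57, 3.14, 3.14, 3.14, 3.14].

### API

Orientations are given as a rotation vector (axis times angle).
In Python, from cell import manip, inverse_kinematics, cams, order gives the robot as it stands. Calls block until the motion is done:
- manip.move_pose(position, orientation): joint-space move of the TCP to a pose.
- manip.move_linear(position, rate=0.15, rot=None): straight line of the TCP; rot=None keeps the orientation; rate is the mean speed in m/s.
- manip.set_joints(angles): joint-space move.
- manip.set_gripper(opening, force=None): finger opening in m; force is the grip in N (None keeps the last); returns when the fingers have stopped.
- manip.dwell(seconds).
- inverse_kinematics(position, orientation): joint angles nearest the present ones, or None.
- manip.state(): the state.
- cams.capture(name): name is "side" or "top" or "wrist"; returns a dict with "image" (384x512x3 uint8, blue, green, red), "z_map" (384x512 float32, m along the optical axis (not along the pixel's ray), 0 where there is no reading), "intrinsics" (3x3 intrinsics, pixels), "position" and "orientation" of the camera in the world; the wrist camera has in their place "T_tool_cam" (4x4, takes a point from camera to tool coordinates, whose origin is the TCP and whose axes are the tool frame's). Camera axes: x right, y down, z forward; pixel columns grow to the right and rows downward; lengths in m; the calibration is good to about 2 mm. A picture is of the moment at which its call begins: read the wrist's pose just before it.
A pose or a line that the arm cannot do raises manip.IKError and nothing moves.
- order.close_job(): hands the job in, once; it reports no verdict.
The state is a dict: "clock": time; "joint_pos": joint angles; "joint_velocities": joint speeds; "tau": joint torques, N m; "tool_pos": TCP position; "tcp_rot": TCP orientation; "contact_force": force on the tool from outside, world axes, zero at the start; "moment": the same for the moment, N m; "gripper_width": finger opening in m.
Only numpy, scipy, OpenCV 4.12 (cv2) and the standard library are available. Lean on these libraries where they do the work, as an engineer would, in place of code of your own. Each camera call takes 0.05 s, during which the arm holds its last target. There are 200 camera calls.

### The job

Mount the loose sign-holder post with the sprung oblong nut in the free stretch of the slotted counter rail: put the nut down through the slot lengthways, press it in against its spring, twist it a quarter turn and let it come up so that its grooves catch the rail's lips squarely, then let go of it. Feel for the slot and be gentle, never ram the nut against the rail, and leave the other things on the counter where they are.

Things in the scene. Friction and masses are not known exactly. Their poses are not given: they have to be found in the camera images.
- nut: The loose fitting to mount, upright on the counter. Origin: centre of the steel nut's underside; x along the nut, y across, z up. Nut 38 x 18 x 12 mm; two grooves along y in its top, 9 to 16 mm either side of the centre, 4 mm deep, end ridges beyond. Neck 14 mm diameter from z = 12 to 26 mm, grip from 26 to 68 mm, sprung foot below. 0.12 to 0.2 kg. Same after half a turn.
- nut_grip (a point): Point on the nut's flat black plastic grip (34 mm along the nut's x, 14 mm thick along y, 42 mm tall), 50 mm above the nut's origin, 18 mm below the grip's top: where to hold it, fingers closing on the 14 mm thickness. Axes as the nut's.
- nut_sole (a point): Centre of the sole of the grey plastic sprung foot (34 x 17 mm, 24 mm high, its top slides up into the nut) under the nut, 30 mm below the nut's origin when free. It can be pushed up 20 mm; the spring force starts at 3 N and grows by 0.5 N per mm.
- base: Fixed grey base plate of the rail, 320 (x) x 100 (y) x 8 mm; origin: centre of its underside, on the counter; x along the rail. On it, parallel, a steel channel 300 x 52 mm, open upward, inner floor 12 mm above the origin, inside width 46 mm, ends capped. Its centre line lies up to 14 mm either side (y) of the plate's: NOT measured, find it by feel or sight.
- free_mid (a point): Point on the plate's (not the slot's) centre line at the height of the lip tops, 50 mm above the counter, in the middle of the free stretch, at x = -30 mm of the base; axes as the base. The nut may go in up to 60 mm either side (x) of it. The slot is 22 mm wide. A like post, top at 102 mm, is already mounted at x = +100 mm of the base.
- lip_edge (a point): Fixed point below free_mid at the height of the lips' lower edges, 42 mm above the counter. The turned-down lip edges lie 11 to 14 mm from the slot's centre line. The nut can turn inside only with its whole top under this height: nut origin lower than 30 mm. At 24 mm the grip's shoulder lands on the lips: do not press that far.
- caught (a point): Fixed point below free_mid, 34 mm above the counter: the height of the nut's origin when the nut is crosswise with the lips in its grooves, held up by its spring (play: 2 mm across the rail, 0.2 rad in turning). Not caught, a crosswise nut stays at 30 mm or lower. Turning either way will do.
- disc_post: Bystander: same black grip and neck, but on a plain round steel foot 46 mm across; 68 mm high, origin under its foot.
- square_post: Bystander: same black grip and neck, but on a plain square steel foot 42 x 42 mm; 68 mm high, origin under its foot.
- stapler: Bystander: black and grey stapler 130 x 36 x 55 mm, origin under its centre.
- bottle: Bystander: clear water bottle, 64 mm across, 190 mm high, origin under its centre.
- tape: Bystander: roll of clear tape lying flat, 90 mm across, 24 mm high, origin under its centre.
- pen_cup: Bystander: black pen cup, 76 mm across, 100 mm high, origin under its centre.
Things that resemble listed ones, but are neither listed nor needed, are in the scene too. What is shaped like the nut but orange or yellow is not meant.

How it is judged:
On the way, in this order (a step that is already met when the one before it is completed fails the run):
1. the nut is down in the slot lengthways (y of nut in the frame of base between -0.018 and 0.018 m and x of nut in the frame of base between -0.14 and 0.09 m and z of nut in the frame of base below 0.045 m and angle between the x axis of nut and the x axis of base, either way round below 0.3 rad), for 0.1 s.
2. the nut is turned crosswise beneath the lips (y of nut in the frame of base between -0.018 and 0.018 m and x of nut in the frame of base between -0.14 and 0.09 m and z of nut in the frame of base below 0.038 m and angle between the x axis of nut and the y axis of base, either way round below 0.25 rad), for 0.1 s.
At the end, for the whole second after the job is handed in: The nut stands upright (within 7 degrees) in the free stretch of the rail, crosswise to it (within 11 degrees of square), sprung up so that the lips are in its grooves (origin 31.5 to 37.5 mm above the base plate's origin), released and at rest (y of nut in the frame of base between -0.018 and 0.018 m and x of nut in the frame of base between -0.14 and 0.09 m and z of nut in the frame of base between 0.0315 and 0.0375 m and angle between the x axis of nut and the y axis of base, either way round below 0.2 rad and angle between nut's own z axis and vertical below 0.12 rad and linear speed of nut below 0.02 m/s and contact force between nut and the fingers below 0.1 N); the robot touches nothing.
It fails at once if the nut is pressed against the rail with more than 50 N (contact force between nut and base above 50 N).
It fails at once if a bystander is pushed more than 30 mm from its place (distance of any of disc_post, square_post, stapler, bottle, tape, pen_cup from where it was at the start of the episode above 0.03 m).
It also fails if it takes over 72 s, if anything falls off the work surface, if the arm or the gripper's body presses on something with over 40 N, if the wrist force passes 120 N, or if a joint passes its speed limit or range.

## Working session

There is one attempt and no reset: what is moved stays moved. The work goes in short steps, each a Python script; the robot and the scene stay as the last script left them, time stands still between calls to the robot, and variables do not carry over. Pictures are saved under pics/ and viewed, about 8 in all and at most 12, crops included, and the job is handed in when it is done.

```bash
ls; mkdir -p pics
cat > h.py <<'E'
import numpy as np, cv2
from scipy.spatial.transform import Rotation as R
from cell import manip, inverse_kinematics, cams, order
def cam(name):
    s=manip.state(); c=cams.capture(name)
    if name=='wrist':
        T=np.eye(4); T[:3,:3]=R.from_rotvec(s['tcp_rot']).as_matrix(); T[:3,3]=s['tool_pos']
        T=T@np.array(c['T_tool_cam'])
    else:
        T=np.eye(4); o=np.array(c['orientation']); T[:3,:3]=o if o.shape==(3,3) else R.from_rotvec(o).as_matrix()
        T[:3,3]=c['position']
    return c['image'],c['z_map'],np.array(c['intrinsics']),T
def ray(K,T,u,v,z):
    d=T[:3,:3]@np.linalg.inv(K)@np.array([u,v,1.]); o=T[:3,3]
    return o+d*(z-o[2])/d[2]
def cloud(zm,K,T):
    v,u=np.mgrid[:zm.shape[0],:zm.shape[1]]
    P=np.stack([(u-K[0,2])/K[0,0]*zm,(v-K[1,2])/K[1,1]*zm,zm],-1)
    W=P@T[:3,:3].T+T[:3,3]; W[zm<=0]=np.nan
    return W
E
python3 - <<'E'
from h import *
for n in('top','side'):
    im,z,K,T=cam(n); cv2.imwrite(f'pics/{n}0.png',im); np.savez(f'{n}0.npz',im=im,z=z,K=K,T=T); print(n,K.round(1).tolist(),T.round(3).tolist())
print(manip.state())
E
```

```text
pics
top [[368.1, 0.0, 262.9], [0.0, 368.1, 192.9], [0.0, 0.0, 1.0]] [[-0.028, -0.992, 0.125, 0.322], [-0.999, 0.025, -0.026, 0.015], [0.023, -0.125, -0.992, 1.348], [0.0, 0.0, 0.0, 1.0]]
side [[353.8, 0.0, 254.6], [0.0, 353.8, 191.9], [0.0, 0.0, 1.0]] [[0.993, -0.088, 0.073, 0.443], [-0.112, -0.648, 0.753, -0.709], [-0.019, -0.757, -0.654, 0.701], [0.0, 0.0, 0.0, 1.0]]
{'clock': 0.1, 'joint_pos': array([-1.30888107e+00,  2.64679275e-01,  1.60521226e+00, -9.26260426e-06,
        1.27367411e+00, -3.69077597e-02]), 'joint_velocities': array([-0.00070024, -0.00183676, -0.003697  , -0.0004339 ,  0.00190862,
       -0.00016089]), 'tau': array([-9.29732705e-04, -5.03619790e+01, -3.58071077e+01,  7.29654380e-02,
        2.33353092e-02, -4.97326494e-05]), 'tool_pos': array([ 0.1985461 , -0.64448786,  0.2375251 ]), 'tcp_rot': array([ 2.06125365,  0.31236893, -2.06173376]), 'contact_force': array([ 0.25469476, -0.13045873,  0.67212494]), 'moment': array([-0.02341244, -0.01516156,  0.02634373]), 'gripper_width': 0.08806564125539927}
```

View pics/top0.png

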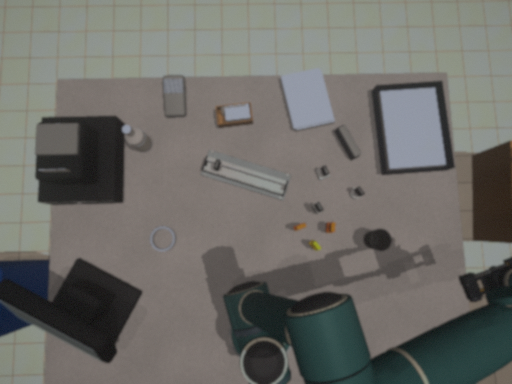

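View pics/side0.png

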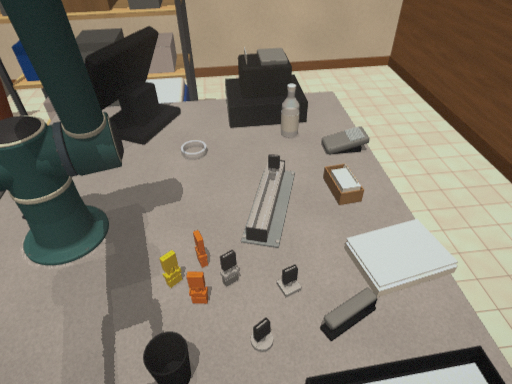

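The top view shows the rail at about (245,175) with its mounted post at the left end (212,160). The three posts are at (322,171), (357,191) and (316,208). In the side view the post with the oblong nut and grey foot is at (229,267), the square one at (289,280) and the disc one at (262,333). So the nut is the one at top (316,208), near the orange and yellow decoys.

Run:
```python
from h import *
t=np.load('top0.npz'); s=np.load('side0.npz')
for n,(u,v),z in [('nut',(316,207),.098),('post2',(322,170),.068),('post3',(357,190),.068),('railc',(245,175),.05)]:
    print(n,ray(t['K'],t['T'],u,v,z).round(3))
for n,(u,v),z in [('nut',(228,255),.098),('sq',(289,268),.068),('disc',(262,322),.068)]:
    print(n,ray(s['K'],s['T'],u,v,z).round(3))
for n,d in(('top',t),('side',s)):
    W=cloud(d['z'],d['K'],d['T']); x,y,z=W[...,0],W[...,1],W[...,2]
    m=(z>.004)&(z<.2)&(x>.3)&(x<.8)&(y>-.35)&(y<.3)
    k,l,st,c=cv2.connectedComponentsWithStats(m.astype(np.uint8))
    for i in range(1,k):
        if st[i,4]>15:
            q=W[l==i]; print(n,st[i].tolist(),q.mean(0).round(3),'max',q.max(0).round(3),'min',q.min(0).round(3))
# rail min area rect, side & top
W=cloud(t['z'],t['K'],t['T']);m=(W[...,2]>.035)&(W[...,2]<.06)&(abs(W[...,0]-.6)<.17)&(abs(W[...,1]-.06)<.2)&(W[...,1]>-.08)
print(m.sum(),cv2.minAreaRect((W[m][:,:2]*1000).astype(np.float32)))
```

```text
nut [ 0.426 -0.198  0.098]
post2 [ 0.56  -0.231  0.068]
post3 [ 0.485 -0.351  0.068]
railc [0.552 0.043 0.05 ]
nut [ 0.429 -0.214  0.098]
sq [ 0.559 -0.242  0.068]
disc [ 0.484 -0.36   0.068]
top [215, 108, 43, 20, 566] [0.77  0.078 0.042] max [0.8   0.152 0.063] min [ 0.743 -0.006  0.004]
top [289, 108, 48, 24, 793] [ 0.764 -0.204  0.028] max [ 0.8   -0.125  0.04 ] min [ 0.722 -0.305  0.004]
top [174, 111, 13, 6, 53] [0.793 0.28  0.025] max [0.8   0.3   0.038] min [0.786 0.26  0.004]
top [331, 122, 23, 38, 388] [ 0.68  -0.326  0.037] max [ 0.755 -0.285  0.062] min [ 0.609 -0.35   0.004]
top [201, 147, 90, 53, 2308] [0.559 0.043 0.027] max [0.668 0.206 0.108] min [ 0.466 -0.123  0.004]
top [314, 165, 16, 15, 143] [ 0.558 -0.237  0.033] max [ 0.586 -0.212  0.075] min [ 0.537 -0.268  0.004]
top [345, 185, 12, 13, 49] [ 0.491 -0.343  0.017] max [ 0.513 -0.325  0.071] min [ 0.467 -0.349  0.004]
top [311, 200, 12, 15, 106] [ 0.43  -0.205  0.062] max [ 0.46  -0.194  0.105] min [ 0.408 -0.233  0.004]
top [322, 220, 15, 15, 113] [ 0.358 -0.249  0.063] max [ 0.385 -0.232  0.104] min [ 0.334 -
[... 643 characters left out ...]
4 -0.153  0.059] max [ 0.376 -0.128  0.099] min [ 0.349 -0.165  0.004]
side [329, 231, 70, 91, 2666] [ 0.741 -0.251  0.03 ] max [ 0.8   -0.124  0.057] min [ 0.622 -0.35   0.004]
side [220, 249, 19, 37, 491] [ 0.428 -0.215  0.057] max [ 0.448 -0.196  0.1  ] min [ 0.407 -0.226  0.004]
side [169, 250, 13, 33, 224] [ 0.307 -0.194  0.055] max [ 0.316 -0.178  0.099] min [ 0.3   -0.204  0.004]
side [277, 264, 25, 32, 478] [ 0.559 -0.249  0.033] max [ 0.587 -0.226  0.07 ] min [ 0.535 -0.27   0.005]
side [186, 271, 22, 32, 542] [ 0.358 -0.257  0.058] max [ 0.377 -0.244  0.1  ] min [ 0.337 -0.265  0.004]
909 ((642.883544921875, 28.93505859375), (292.58154296875, 244.69166564941406), 73.59700775146484)
```

```bash
cat >> h.py <<'E'
def down(a):
    c,s=np.cos(a),np.sin(a)
    return R.from_matrix(np.array([[0,c,s],[0,s,-c],[-1,0,0]])).as_rotvec()
def yaw():
    y=R.from_rotvec(manip.state()['tcp_rot']).as_matrix()[:,1]; return np.arctan2(y[1],y[0])
E
python3 - <<'E'
from h import *
print('yaw',yaw()); a=yaw()
for b in np.arange(-np.pi,np.pi,.4):
    for p in([.428,-.205,.3],[.56,.03,.3]):
        q=inverse_kinematics(p,down(b)); print(round(b,2),p[1],None if q is None else np.round(q,2)[[0,5]])
a0=a
manip.move_pose([.428,-.205,.28],down(a0)); print(manip.state()['clock'])
im,z,K,T=cam('wrist'); cv2.imwrite('pics/w1.png',im); np.savez('w1.npz',im=im,z=z,K=K,T=T); print(K.round(1).tolist(),T.round(3).tolist(), manip.state()['clock'])
E
```

```text
yaw -1.271970526359476
-3.14 -0.205 None
-3.14 0.03 None
-2.74 -0.205 [-0.5   2.24]
-2.74 0.03 None
-2.34 -0.205 [-0.5   1.84]
-2.34 0.03 [0.01 2.35]
-1.94 -0.205 [-0.5   1.44]
-1.94 0.03 [0.01 1.95]
-1.54 -0.205 [-0.5   1.04]
-1.54 0.03 [0.01 1.55]
-1.14 -0.205 [-0.5   0.64]
-1.14 0.03 [0.01 1.15]
-0.74 -0.205 [-0.5   0.24]
-0.74 0.03 [0.01 0.75]
-0.34 -0.205 [-0.5  -0.16]
-0.34 0.03 [0.01 0.35]
0.06 -0.205 [-0.5  -0.56]
0.06 0.03 [ 0.01 -0.05]
0.46 -0.205 [-0.5  -0.96]
0.46 0.03 [ 0.01 -0.45]
0.86 -0.205 [-0.5  -1.36]
0.86 0.03 [ 0.01 -0.85]
1.26 -0.205 [-0.5  -1.76]
1.26 0.03 [ 0.01 -1.25]
1.66 -0.205 [-0.5  -2.16]
1.66 0.03 [ 0.01 -1.65]
2.06 -0.205 None
2.06 0.03 [ 0.01 -2.05]
2.46 -0.205 None
2.46 0.03 [ 0.01 -2.45]
2.86 -0.205 None
2.86 0.03 None
1.9083
[[283.4, 0.0, 255.8], [0.0, 283.4, 187.2], [0.0, 0.0, 1.0]] [[0.292, -0.912, -0.287, 0.502], [-0.956, -0.279, -0.088, -0.183], [0.0, 0.3, -0.954, 0.426], [0.0, 0.0, 0.0, 1.0]] 1.9583
```

View pics/w1.png

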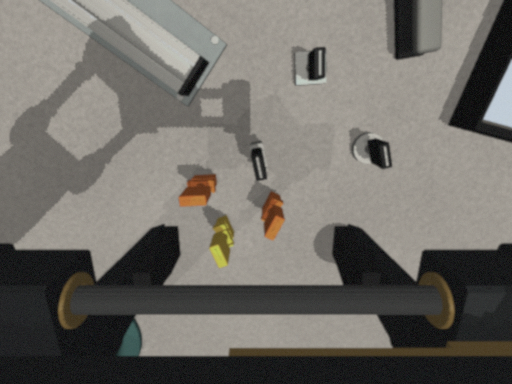

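The wrist view shows the nut's black grip at (260,162), long side roughly up the image. The rail is at top left, the square post at (316,63) and the disc post at (378,152).

Run:
```python
from h import *
d=np.load('w1.npz'); im,z,K,T=[d[k] for k in('im','z','K','T')]
W=cloud(z,K,T)
m=np.zeros(z.shape,bool); m[130:195,240:285]=True
m&=W[...,2]>.088
q=W[m]; print(m.sum(),q.mean(0),cv2.minAreaRect((q[:,:2]*1000).astype(np.float32)))
g=np.zeros(z.shape,np.uint8); g[130:195,240:285]=(im.max(-1)<45)[130:195,240:285]
cs,_=cv2.findContours(g,0,2); c=max(cs,key=cv2.contourArea); r=cv2.minAreaRect(c); print(r)
P=np.array([ray(K,T,u,v,.098) for u,v in cv2.boxPoints(r)]); print(P.round(4).tolist(),P.mean(0)); 
# rail look: camera is 76mm ahead (tool z side neg) ; aim camera over free mid
M=T.copy()
a=-1.272
off=T[:2,3]-np.array([.428,-.205]); print('camoff',off)
b=np.arctan2(.17,.0) 
tp=np.array([.545,.03])-off*1.5
manip.move_pose([*tp,.26],down(a)); im,z,K,T=cam('wrist'); cv2.imwrite('pics/w2.png',im); np.savez('w2.npz',im=im,z=z,K=K,T=T); print(manip.state()['clock'],T.round(3).tolist())
```

```text
339 [ 0.42902155 -0.20837507  0.09760551] ((428.05877685546875, -208.73890686035156), (34.018001556396484, 14.029252052307129), 28.83114242553711)
((257.9536437988281, 163.11708068847656), (29.683290481567383, 9.498652458190918), 77.90524291992188)
[[0.445, -0.1937, 0.098], [0.4504, -0.2033, 0.098], [0.4192, -0.2208, 0.098], [0.4136, -0.2109, 0.098]] [ 0.43207526 -0.20717401  0.098     ]
camoff [0.07357901 0.02191126]
2.8333 [[0.293, -0.912, -0.286, 0.508], [-0.956, -0.28, -0.089, 0.019], [0.001, 0.3, -0.954, 0.406], [0.0, 0.0, 0.0, 1.0]]
```

View pics/w2.png

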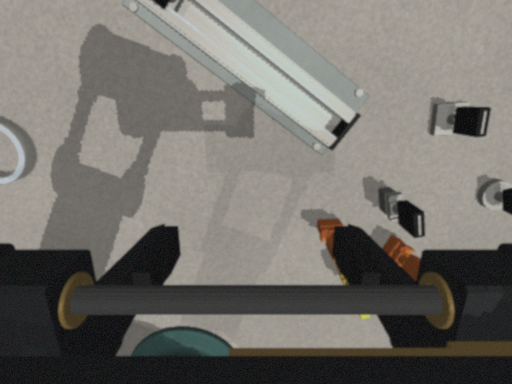

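The wrist view catches the rail only at the top, with the free end at (340,130). I'll place the camera over the rail and measure it from the depth map.

Run:
```python
from h import *
a=-1.272
manip.move_pose([.52,.05,.27],down(a)); manip.dwell(.2); im,z,K,T=cam('wrist'); cv2.imwrite('pics/w3.png',im); np.savez('w3.npz',im=im,z=z,K=K,T=T); print(manip.state()['clock'],T.round(3).tolist())
W=cloud(z,K,T); X=W[...,:2]; Z=W[...,2]
roi=(abs(X[...,0]-.56)<.15)&(abs(X[...,1]-.04)<.2)
for lo,hi in((.0055,.0105),(.047,.053),(.03,.06)):
    m=(roi&(Z>lo)&(Z<hi)).astype(np.uint8); m=cv2.morphologyEx(m,cv2.MORPH_OPEN,np.ones((2,2)))
    k,l,st,c=cv2.connectedComponentsWithStats(m)
    for i in range(1,k):
        if st[i,4]>200:
            q=(X[l==i]*1000).astype(np.float32); print(lo,st[i].tolist(),cv2.minAreaRect(q),cv2.fitLine(q,2,0,.01,.01).ravel())
```

```text
3.5667 [[0.292, -0.912, -0.287, 0.593], [-0.956, -0.278, -0.088, 0.072], [0.0, 0.3, -0.954, 0.416], [0.0, 0.0, 0.0, 1.0]]
0.0055 [181, 23, 195, 159, 5716] ((590.5502319335938, 28.194839477539062), (323.2838134765625, 33.22367477416992), 71.02272033691406) [nan nan nan nan]
0.0055 [165, 93, 162, 117, 1023] ((515.7708740234375, 55.35283660888672), (289.4249267578125, 9.276741027832031), 71.15381622314453) [nan nan nan nan]
0.047 [152, 42, 218, 176, 5492] ((545.0292358398438, 39.453277587890625), (349.848876953125, 61.91694259643555), 71.0464096069336) [nan nan nan nan]
0.03 [152, 42, 218, 176, 6037] ((544.9454345703125, 39.4820556640625), (349.848876953125, 61.73974609375), 71.0464096069336) [nan nan nan nan]
```

View pics/w3.png

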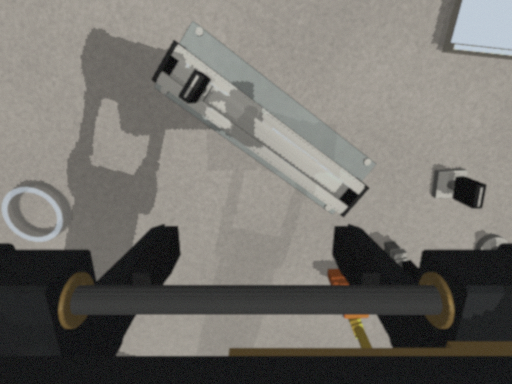

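The rail is fully seen, with the mounted post at (195,87) on its +y end, the free end at (355,195), and the channel off the plate's centre line toward the robot. Now the cross-section profile in the rail frame.

Run:
```python
from h import *
d=np.load('w3.npz'); im,z,K,T=[d[k] for k in('im','z','K','T')]
W=cloud(z,K,T); th=np.radians(71.05); e=np.array([np.cos(th),np.sin(th)]); n=np.array([-e[1],e[0]])
o=np.array([.556,.041]); S=(W[...,:2]-o)@e; Q=(W[...,:2]-o)@n; Z=W[...,2]
near=(abs(S)<.2)&(abs(Q)<.08)
# ends
for nm,lo,hi in(('plate',.0055,.0105),('lip',.045,.056),('post',.09,.11)):
    m=near&(Z>lo)&(Z<hi); print(nm,m.sum(),'s',np.percentile(S[m],[.5,5,50,95,99.5]).round(4),'q',np.percentile(Q[m],[.5,5,50,95,99.5]).round(4))
# lip edge lines per s-slab
for s0 in np.arange(-.12,.06,.03):
    m=near&(abs(S-s0)<.015)
    zb=[(int(b*1000),round(float(np.median(Z[m&(abs(Q-b)<.0015)]))*1000,0)) for b in np.arange(-.056,.057,.003) if (m&(abs(Q-b)<.0015)).sum()>2]
    print(round(s0,3),zb)
for s0 in np.arange(-.12,.07,.03):
    out=[]
    m=near&(abs(S-s0)<.015)&(Z>.046)&(Z<.054); q=np.sort(Q[m]); g=np.diff(q); i=g.argmax(); print(round(s0,3),'lip',q[0].round(4),'gap',q[i].round(4),q[i+1].round(4),'end',q[-1].round(4))
```

```text
plate 6932 s [-0.1543 -0.134   0.0194  0.1475  0.1608] q [-0.0538 -0.0519 -0.0338  0.0432  0.0455]
lip 5789 s [-0.1496 -0.139   0.015   0.1502  0.1557] q [-0.0202 -0.0189 -0.0054  0.0301  0.0316]
post 508 s [0.0955 0.0957 0.1016 0.1086 0.1094] q [-0.0114 -0.0099  0.0049  0.0204  0.0221]
-0.12 [(-56, 0.0), (-53, 8.0), (-49, 8.0), (-46, 8.0), (-43, 8.0), (-40, 8.0), (-37, 8.0), (-34, 8.0), (-31, 8.0), (-28, 8.0), (-25, 8.0), (-22, 8.0), (-19, 47.0), (-16, 49.0), (-13, 50.0), (-10, 50.0), (-7, 50.0), (-4, 50.0), (-1, 12.0), (1, 12.0), (4, 12.0), (7, 12.0), (10, 12.0), (13, 12.0), (16, 13.0), (19, 49.0), (22, 50.0), (25, 50.0), (28, 50.0), (31, 48.0), (37, 8.0), (40, 8.0), (43, 8.0), (46, 7.0), (49, -0.0), (52, 0.0), (55, -0.0)]
-0.09 [(-56, 0.0), (-53, 8.0), (-49, 8.0), (-46, 8.0), (-43, 8.0), (-40, 8.0), (-37, 8.0), (-34, 8.0), (-31, 8.0), (-28, 8.0), (-25, 8.0), (-22, 8.0), (-19, 48.0), (-16, 50.0), (-13, 50.0), (-10, 50.0), (-7, 50.0), (-4, 50.0), (-1, 12.0), (1, 12.0), (4, 12.0), (7, 12.0), (10, 12.0), (13, 12.0), (16, 13.0), (19, 49.0), (22, 50.0), (25, 50.0), (28, 49.0), (31, 48.0
[... 1557 characters left out ...]
), (-31, 8.0), (-28, 8.0), (-25, 8.0), (-22, 8.0), (-19, 47.0), (-16, 49.0), (-13, 50.0), (-10, 50.0), (-7, 50.0), (-4, 51.0), (-1, 12.0), (1, 12.0), (4, 12.0), (7, 12.0), (10, 12.0), (13, 12.0), (16, 13.0), (19, 50.0), (22, 349.0), (25, 367.0), (28, 367.0), (31, 367.0), (34, 367.0), (37, 367.0), (40, 367.0), (43, 368.0), (46, 368.0), (49, 1.0), (52, 0.0), (55, 0.0)]
-0.12 lip -0.0202 gap -0.0055 0.0165 end 0.0316
-0.09 lip -0.0203 gap -0.0053 0.0166 end 0.0315
-0.06 lip -0.0202 gap -0.0054 0.0166 end 0.0318
-0.03 lip -0.0203 gap -0.0053 0.0166 end 0.0318
0.0 lip -0.0203 gap -0.0054 0.0165 end 0.032
0.03 lip -0.0202 gap -0.0054 0.0165 end 0.0317
0.06 lip -0.0203 gap -0.0054 0.0165 end 0.0319
```

The slot is 21.9 mm wide (22 expected), with its centre 9.6 mm off the plate's centre line. Heights of 8, 12 and 50 mm match the given sizes. Next, grasp the nut and take a wrist view above the slot, where both grip and slot can be measured in the tool frame.

```bash
cat >> h.py <<'E'
TH=np.radians(71.05); E_=np.array([np.cos(TH),np.sin(TH)]); N_=np.array([-E_[1],E_[0]]); O_=np.array([.556,.041])
def rail(s,q): return O_+s*E_+q*N_
def F(): return manip.state()['contact_force'].round(2)
E
python3 - <<'E'
from h import *
a=np.radians(28.83)-np.pi/2
manip.set_gripper(.045,force=35)
manip.move_pose([.4287,-.208,.2],down(a)); manip.move_linear([.4287,-.208,.061],rate=.12)
print('f',F()); manip.set_gripper(0.0,force=35); s=manip.state(); print(s['gripper_width'],F(),s['tool_pos'],s['clock'])
manip.move_linear([.4287,-.208,.2],rate=.15); print(F(),manip.state()['gripper_width'])
p=rail(-.06,.0056); manip.move_pose([*p,.16],down(TH-np.pi/2)); manip.dwell(.3); s=manip.state()
print(s['tool_pos'],yaw(),s['clock'],F())
im,z,K,T=cam('wrist'); cv2.imwrite('pics/w4.png',im); np.savez('w4.npz',im=im,z=z,K=K,T=T,p=s['tool_pos'],r=s['tcp_rot'])
E
```

```text
f [ 0.13 -0.72 -0.06]
0.013978972066871626 [ 0.07 -0.1   0.91] [ 0.42885189 -0.20811497  0.06118398] 7.3167
[ 0.42 -0.18 -1.74] 0.013756616965137752
[ 0.53118897 -0.0151067   0.16040578] -0.3329421892361654 9.5833 [-0.18 -0.35 -1.47]
```

View pics/w4.png

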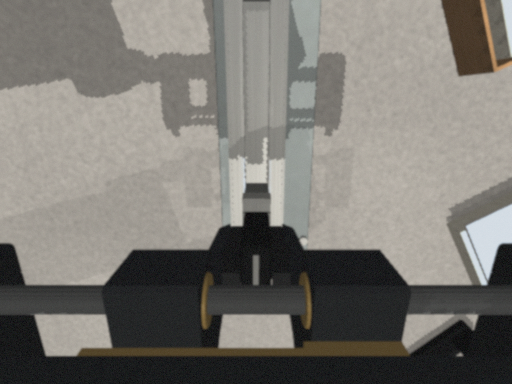

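The held nut's end shows at (257,185–212), lined up over the slot at about columns 245–270. I'll measure both in the tool frame.

Run:
```python
from h import *
d=np.load('w4.npz'); im,z,K,T=[d[k] for k in('im','z','K','T')]
W=cloud(z,K,T); M=R.from_rotvec(d['r']).as_matrix(); L=(W-d['p'])@M
# nut points: world z .1-.145 in window
m=np.zeros(z.shape,bool); m[175:225,235:280]=True
for v in range(180,228,4):
    r=L[v,238:280]; w=W[v,238:280,2]
    k=(w>.08)&(w<.17)
    if k.sum()>3: q=r[k]; u=np.where(k)[0]+238; print(v,u.min(),u.max(),'y',q[:,1].min().round(4),q[:,1].max().round(4),'x',q[:,0].mean().round(4),'z',q[:,2].mean().round(4), 'wz',w[k].mean().round(4))
# slot in rail frame & tool frame
for v in range(20,200,20):
    k=(W[v,:,2]>.046)&(W[v,:,2]<.054); q=np.sort(L[v,k,1]); g=np.diff(q); i=g.argmax(); c=(q[i]+q[i+1])/2
    idx=np.where(k)[0]; zt=np.nanmean(L[v,k,2]); print(v,'gap tool y',q[i].round(4),q[i+1].round(4),'c',c.round(4),'ctr outer',((q[0]+q[-1])/2).round(4),'tz',zt.round(3))
```

```text
184 245 267 y -0.0089 0.0078 x 0.0573 z -0.016 wz 0.1032
188 245 267 y -0.0084 0.0074 x 0.0473 z -0.016 wz 0.1131
192 244 268 y -0.0088 0.0077 x 0.0383 z -0.0159 wz 0.1221
196 242 269 y -0.0095 0.0076 x 0.024 z -0.0181 wz 0.1364
200 242 270 y -0.0093 0.0081 x 0.0191 z -0.0171 wz 0.1413
204 242 269 y -0.0095 0.0077 x 0.0234 z -0.0129 wz 0.137
208 242 269 y -0.0096 0.0077 x 0.0232 z -0.0102 wz 0.1372
212 242 269 y -0.0095 0.0077 x 0.0068 z -0.0142 wz 0.1536
216 242 270 y -0.0094 0.0082 x 0.0004 z -0.0144 wz 0.16
220 242 269 y -0.0095 0.0076 x -0.0061 z -0.0149 wz 0.1665
20 gap tool y 0.0245 0.1935 c 0.109 ctr outer 0.0842 tz -0.137
40 gap tool y 0.025 0.1996 c 0.1123 ctr outer 0.088 tz -0.122
60 gap tool y 0.0246 0.2005 c 0.1125 ctr outer 0.087 tz -0.108
80 gap tool y -0.0115 0.0106 c -0.0005 ctr outer -0.0004 tz -0.092
100 gap tool y -0.0117 0.0108 c -0.0005 ctr outer -0.0004 tz -0.076
120 gap tool y -0.012 0.011 c -0.0005 ctr outer -0.0005 tz -0.059
140 gap tool y -0.0114 0.0112 c -0.0001 ctr outer -0.0005 tz -0.041
160 gap tool y -0.0116 0.0106 c -0.0005 ctr outer -0.0 tz -0.023
180 gap tool y -0.0118 0.0108 c -0.0005 ctr outer -0.0006 tz -0.004
```

```bash
cat >> h.py <<'E'
def guard(p0,z1,step,lim,rate=.03,rot=None):
    f0=F(); z=manip.state()['tool_pos'][2]
    for z in np.arange(z-step,z1-1e-6,-step):
        manip.move_linear([*p0,max(z,z1)],rate=rate,rot=rot); f=F()-f0
        print(round(z,4),manip.state()['tool_pos'].round(4),f.round(1))
        if np.hypot(f[0],f[1])>lim[0] or f[2]>lim[1]: print('STOP'); return False
    return True
E
python3 - <<'E'
from h import *
p=rail(-.06,.0051); manip.move_linear([*p,.122],rate=.08); manip.dwell(.2)
print(guard(p,.074,.004,(5,6),rate=.035), manip.state()['clock'])
E
```

```text
0.1187 [ 0.5315 -0.0141  0.1186] [-0.8 -0.9  0.2]
0.1147 [ 0.5313 -0.014   0.1142] [-0.7 -1.3  0.4]
0.1107 [ 0.5314 -0.0141  0.1103] [-1.4 -2.2  0.7]
0.1067 [ 0.5314 -0.0141  0.1063] [-1.3 -1.1 -0.7]
0.1027 [ 0.5314 -0.0141  0.1023] [-1.7 -1.5 -0.6]
0.0987 [ 0.5314 -0.014   0.0983] [-0.7 -1.5  0.2]
0.0947 [ 0.5314 -0.0141  0.0943] [-2.  -1.3 -0. ]
0.0907 [ 0.5314 -0.0141  0.0903] [-2.1 -2.  -0.4]
0.0867 [ 0.5314 -0.0141  0.0863] [-1.6 -2.4  0.1]
0.0827 [ 0.5314 -0.0141  0.0823] [-0.7 -1.2  0. ]
0.0787 [ 0.5314 -0.0141  0.0783] [-0.6 -1.   0.4]
0.0747 [ 0.5314 -0.0141  0.0743] [-0.8 -1.2 -0. ]
True 13.6417
```

The nut went down into the slot without contact. Next I'll press it and check the spring force against the given law.

Run:
```python
from h import *
p=rail(-.06,.0051); f0=F()
ok=guard(p,.058,.0033,(8,16),rate=.03); manip.dwell(.1); s=manip.state(); print(ok,s['tool_pos'],F()-f0,s['gripper_width'],s['clock'])
```

```text
0.071 [ 0.5323 -0.0141  0.0715] [-0.1 -0.2  4.4]
0.0677 [ 0.5324 -0.0141  0.0682] [-0.  -0.4  6.1]
0.0644 [ 0.5324 -0.0142  0.065 ] [-0.7  0.4  7.1]
0.0611 [ 0.5325 -0.0142  0.0619] [-1.8 -0.1  8.9]
True [ 0.53248749 -0.01416507  0.06204239] [-1.16 -0.92  7.77] 0.013447332581029888 14.7917
```

Run:
```python
from h import *
p=rail(-.06,.0051); f0=F(); d=.001
manip.move_linear([*p,.0568],rate=.02); print(manip.state()['tool_pos'].round(4),F())
a0=TH-np.pi/2; tz=lambda a: np.array([np.sin(a),-np.cos(a)])
C=p+d*tz(a0); m0=manip.state()['moment']
for k in range(1,10):
    a=a0+np.pi/2*k/9; t=C-d*tz(a)
    manip.move_linear([*t,.0568],rate=.02,rot=down(a)); s=manip.state(); m=s['moment']-m0
    print(k,s['tool_pos'].round(4),round(yaw()-a0,3),F(),m.round(2),round(s['clock'],2))
    if np.hypot(*F()[:2])>12 or abs(m[2])>1.0: print('STOP'); break
```

```text
[ 0.5325 -0.0142  0.058 ] [-1.08 -0.48  9.33]
1 [ 0.5329 -0.0141  0.0583] 0.175 [-0.53 -0.17  9.61] [ 0.01 -0.15  0.06] 15.48
2 [ 0.533  -0.0141  0.0584] 0.349 [-0.44 -0.55  8.99] [ 0.01 -0.23 -0.02] 15.81
3 [ 0.5329 -0.0141  0.0584] 0.524 [-0.14  0.62  9.34] [ 0.07 -0.28  0.07] 16.13
4 [ 0.5328 -0.0142  0.0585] 0.698 [ 0.22 -0.07  9.29] [ 0.08 -0.3   0.01] 16.46
5 [ 0.5326 -0.0142  0.0584] 0.873 [-0.32 -0.36  9.22] [ 0.06 -0.36 -0.04] 16.78
6 [ 0.5325 -0.0143  0.0585] 1.048 [0.43 0.31 9.28] [ 0.07 -0.34  0.02] 17.11
7 [ 0.5323 -0.0145  0.0584] 1.222 [-0.76  0.42  9.85] [ 0.09 -0.36  0.07] 17.43
8 [ 0.5322 -0.0146  0.0584] 1.397 [ 0.22 -0.03  9.51] [ 0.13 -0.34  0.05] 17.76
9 [ 0.5322 -0.0148  0.0584] 1.571 [ 0.32  0.97 10.17] [ 0.09 -0.35  0.04] 18.08
```

The turn was free of torque. Now I'll let it rise in small steps, with a 0.8 mm centring correction for arm deflection, and watch where the lips take the load.

Run:
```python
from h import *
a=TH; d=.001; a0=TH-np.pi/2
tz=lambda a: np.array([np.sin(a),-np.cos(a)])
t=rail(-.06,.0051)+d*tz(a0)-d*tz(a)+.0008*N_
rot=down(a0+np.pi/2)
for z in np.arange(.0568,.0668,.001):
    manip.move_linear([*t,z],rate=.02,rot=rot); s=manip.state()
    C=s['tool_pos'][:2]+d*tz(yaw()); print(round(z,4),s['tool_pos'].round(4),'Cq',((C-O_)@N_).round(4),F(),round(s['clock'],2))
    if F()[2]<2: print('load off'); break
im,z,K,T=cam('wrist'); cv2.imwrite('pics/w5.png',im); np.savez('w5.npz',im=im,z=z,K=K,T=T)
```

```text
0.0568 [ 0.5321 -0.0148  0.0587] Cq 0.0035 [ 1.42 -0.01  9.25] 18.33
0.0578 [ 0.532  -0.0148  0.0597] Cq 0.0036 [ 1.71 -0.13  7.81] 18.58
0.0588 [ 0.532  -0.0148  0.0606] Cq 0.0036 [ 0.95 -0.39  7.27] 18.83
0.0598 [ 0.532  -0.0148  0.0615] Cq 0.0036 [ 0.88 -1.15  7.27] 19.08
0.0608 [ 0.5319 -0.0148  0.0625] Cq 0.0036 [ 1.85 -0.13  7.57] 19.33
0.0618 [ 0.5319 -0.0148  0.0634] Cq 0.0037 [ 1.39 -0.14  6.03] 19.58
0.0628 [ 0.5318 -0.0148  0.0643] Cq 0.0037 [ 1.51 -0.9   5.76] 19.83
0.0638 [ 0.5317 -0.0147  0.065 ] Cq 0.0039 [ 2.88 -0.72  6.02] 20.08
0.0648 [ 0.5316 -0.0147  0.0651] Cq 0.004 [ 5.81 -0.47 -1.  ] 20.33
load off
```

View pics/w5.png

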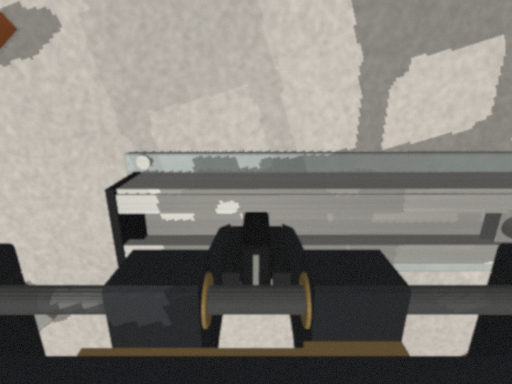

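The nut stopped at TCP z 0.065, which puts the origin at 34 mm, the caught height, and the lips took the load sharply there. The view shows the grip crosswise over the channel at (257,225). Now release, lift and check.

Run:
```python
from h import *
manip.set_gripper(.036); manip.dwell(.2); s=manip.state(); print(s['tool_pos'],F(),s['gripper_width'])
p=s['tool_pos']; manip.move_linear([p[0],p[1],.19],rate=.1)
c=rail(-.06,.005)
# back off so that the wrist camera (ahead of the tool) looks on the post
manip.move_linear([c[0]-.05,c[1],.26],rate=.15,rot=down(-.33)); manip.dwell(.2)
im,z,K,T=cam('wrist'); cv2.imwrite('pics/w6.png',im)
W=cloud(z,K,T); S=(W[...,:2]-O_)@E_; Q=(W[...,:2]-O_)@N_; Z=W[...,2]
m=(abs(S+.06)<.04)&(abs(Q-.005)<.04)&(Z>.085)&(Z<.2); P=np.stack([S[m],Q[m]],-1)*1000
print(m.sum(),np.percentile(Z[m],[5,50,95]).round(4)); 
t=m&(Z>np.percentile(Z[m],50)-.003); print('top s,q',cv2.minAreaRect((np.stack([S[t],Q[t]],-1)*1000).astype(np.float32)))
h,w=np.where(m); print(h.min(),h.max(),w.min(),w.max(),manip.state()['clock'],F())
```

```text
[ 0.52960969 -0.01442647  0.06478408] [ 0.83 -0.19  0.32] 0.035873803386985786
482 [0.0905 0.1017 0.1031]
top s,q ((-61.48594665527344, 5.106534957885742), (13.708307266235352, 33.972721099853516), 0.08095361292362213)
149 164 283 315 24.4583 [ 0.32 -0.3   0.54]
```

View pics/w6.png

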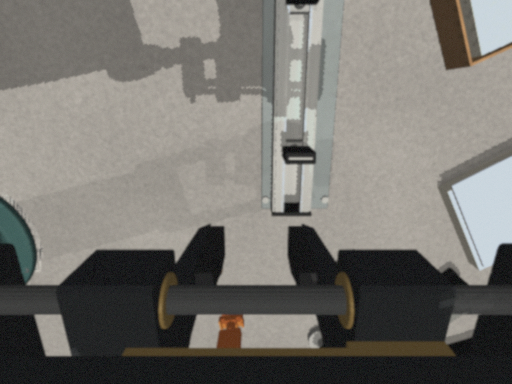

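The post stands crosswise at (298,154). Its top is at 102 mm (34 + 68 expected), its centre is 0.5 mm from the slot's, and it is square within 0.1°. The arm is clear, so I'm handing in.

```bash
python3 -c "
from h import *
print(order.close_job(), manip.state()['clock'])"
```

```text
the job is handed in; nothing more can be done
the job is handed in; nothing more can be done
```

The nut is mounted in the rail's free stretch, crosswise and let go, and the job is handed in. It reported no verdict. The robot's clock read 24.5 s at the last check before hand-in, against the 72 s limit.

**What I did:** I found the nut and the slot from the wrist camera's depth map. The slot's centre line lies about 9.6 mm off the plate's. I gripped the post, put the nut down lengthways about 60 mm from the rail's middle, pressed it to an origin height of about 27 mm, turned it a quarter and let it rise. The lips took the load sharply at an origin height of 34 mm, the caught height. I then opened the fingers and backed off.

**Forces:** Going down, the side force stayed under about 3 N. Pressing took about 10 N, close to the given spring law. Turning met almost no torque.

**Last checks after release:**

| Check | Measured | Wanted |
|---|---|---|
| Grip top height | 101.7 mm (median) | 102 mm when caught |
| Squareness to the rail | within 0.1° | within 11° |
| Distance from slot centre | about 0.5 mm | within 2 mm play |
| Force on the tool | about 0.7 N, sensor noise level | touching nothing |

**One disagreement:** While it rose, the tool readings put the nut about 1–1.5 mm off the slot's centre, from arm deflection and an uncertain 1 mm grip offset. There was also a side force of about 6 N as the lips took the load. After release the camera showed it centred.

I did not re-measure the bystanders. The arm did not knowingly touch any of them.

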